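# Start up the engraver from its control console

### The job

Start the engraver at its control console: press the far half of the orange power rocker down until it is fully on, then do the same with the blue fume-extraction rocker, and only then press the green start button right down, hold it for about a second and let go. Do not switch the white work-light rocker or press the red stop button, and leave everything that stands or lies about where it is: nothing is to be picked up.

Things in the scene. Friction and masses are not known exactly. Their poses are not given: they have to be found in the camera images.
- console: white control console of the engraver with a grey deck, 200 x 380 mm, fixed to the bench; origin on the bench under its centre; its x points away from the operator's side (to the far side), y to its left, z up; the deck is 60 mm above the bench. A row of three rockers (90 mm apart, any order, hinges 30 mm beyond the centre) lies along its far half, and two round buttons (100 mm apart, either order, 55 mm nearer than the centre) along its near half
- power_sw (a joint): angle of the orange rocker, rad: 0 = off (near half level, far half tilted up), 0.4 = fully on (far half level, at its stop). Stiff, no spring: about 0.1 N m (some 4 to 5 N at the far half), it stays where it is left. Main power.
- power_sw_face (a point): mid-face of the far half of the orange rocker, 20 mm beyond its hinge. The rocker is 62 mm long along the console's x, 30 mm wide; the far half (black bar near its end) stands up by 0.4 rad when off, its outer end then 92 mm above the bench. The point moves with it: off, it lies 8 mm higher and 1.5 mm nearer than fully on; fully on, 80 mm above the bench. Its black frame, 72 x 40 mm, is 70 mm above the bench
- fan_sw (a joint): angle of the blue rocker, rad: 0 = off (near half level, far half tilted up), 0.4 = fully on (far half level, at its stop). Stiff, no spring: about 0.1 N m (some 4 to 5 N at the far half), it stays where it is left. Fume extraction.
- fan_sw_face (a point): mid-face of the far half of the blue rocker, 20 mm beyond its hinge. The rocker is 62 mm long along the console's x, 30 mm wide; the far half (black bar near its end) stands up by 0.4 rad when off, its outer end then 92 mm above the bench. The point moves with it: off, it lies 8 mm higher and 1.5 mm nearer than fully on; fully on, 80 mm above the bench. Its black frame, 72 x 40 mm, is 70 mm above the bench
- light_sw (a joint): angle of the white rocker, rad: 0 = off (near half level, far half tilted up), 0.4 = fully on (far half level, at its stop). Stiff, no spring: about 0.1 N m (some 4 to 5 N at the far half), it stays where it is left. Work light, to be left off.
- light_sw_face (a point): mid-face of the far half of the white rocker, 20 mm beyond its hinge. The rocker is 62 mm long along the console's x, 30 mm wide; the far half (black bar near its end) stands up by 0.4 rad when off, its outer end then 92 mm above the bench. The point moves with it: off, it lies 8 mm higher and 1.5 mm nearer than fully on; fully on, 80 mm above the bench. Its black frame, 72 x 40 mm, is 70 mm above the bench
- start_btn (a joint): how far the green start button is pressed, m: 0 = up, 0.006 = fully down; a spring returns it (1.5 N to start, 5 N fully down)
- start_btn_top (a point): centre of the top of the green start button, 36 mm across; it moves with the button; at rest 82 mm above the bench, fully down 76 mm; its black collar, 52 mm across, is 72 mm above the bench
- stop_btn (a joint): how far the red stop button is pressed, m: 0 = up, 0.006 = fully down; a spring returns it (1.5 N to start, 5 N fully down)
- stop_btn_top (a point): centre of the top of the red stop button, 36 mm across; it moves with the button; at rest 82 mm above the bench, fully down 76 mm; its black collar, 52 mm across, is 72 mm above the bench
- jar: Bystander: small closed jar with black cap, 38 mm wide, 42 mm high, standing on the console's near left corner; origin at the centre of its underside
- weight: Bystander: small brass weight with a grip knob, 32 mm wide, 40 mm high, standing on the console's near right corner; origin at the centre of its underside
- mug: Bystander: blue mug, 80 mm wide, 90 mm high, on the bench to the left of the console; origin at the centre of its underside
- tape_roll: Bystander: yellow tape roll lying flat, 90 mm wide, 30 mm high, on the bench beyond the console; origin at the centre of its underside
- glue: Bystander: white glue bottle, 48 mm wide, 120 mm high, on the bench to the left of the console; origin at the centre of its underside
- driver: Bystander: screwdriver lying on the bench to the right of the console with a blue handle
- coaster: Bystander: round wooden blank, 90 mm wide, 14 mm high, on the bench to the right of the console; origin at the centre of its underside

How it is judged:
By the outcome, as a careful person would: the job done as asked, in the order asked, and still so for the second after the job is handed in, with the robot touching nothing.
It also fails if it takes over 45 s, if anything falls off the work surface, if the arm or the gripper's body presses on something with over 40 N, if the wrist force passes 120 N, or if a joint passes its speed limit or range.

### The arm

A 6-joint arm with a two-finger parallel gripper is mounted at the origin on the work surface. World frame = base frame: x ahead of the robot, y to its left, z up, the work surface at z = 0. Lengths are in m, angles in rad, forces in N, time in s.
With the tool pointing down it reaches from about 0.25 to 0.725 m from the base axis. Payload 4 kg.
Tool frame: the origin (TCP) lies between the finger pads; the fingertips stand 17 mm ahead of it and the grasp point (between the pads) lies 2 mm behind it; z points along the fingers, x is the direction in which the jaws open and shut, and the axes are right-handed (so a half turn about z gives the same grasp; the last joint's range is limited). The gripper opens to 85 mm and grips with 20 to 120 N. Pads are 22 mm wide; open, the fingers measure 114 mm over their backs; the gripper's body (76 mm by 85 mm) begins 54 mm behind the grasp point. The pads swing forward as they close: fully open they stand 13 mm farther back than shut.
Start: joints at [0, 0.241, 0.005, 1.335, 0, 1.571], TCP at [0.5, -0, 0.21] pointing down, gripper open.
Joint ranges: [-2.72, 2.72], [-1.05, 1.87], [-1.09, 1.28], [-1.99, 2.15], [-1.42, 1.44], [-3.14, 3.14]. Speed limits (rad/s): [2.79, 2.79, 3.14, 3.14, 3.14, 3.14].

### API

Orientations are given as a unit quaternion [x, y, z, w].
In Python, from workcell import telemetry, cams, workorder gives the robot as it stands. The module is installed in compiled form; this text tells all that it offers.
- The arm moves only by the tool apply_moves, never from a script. Its argument "moves" is a list that holds one entry, the list of rows, each a list of 4 numbers: the shift along the tool's x, y, z in mm, then the turn about the tool's z in degrees. A call has exactly 10 rows; each row shifts and turns the pose as measured when the row begins, along the tool's axes as they then stand; what a row does not reach is not made up. A row lasts 1/10 s, in which the tool goes at most 50 mm and 8.59 degrees, less where a joint would pass 70% of its speed; a pose out of reach is approached as far as the arm can. A call with a gripper value outside its range is refused whole. "hand" is the gripper's target within -1 to 1 (fully open at 1, half-way at 0, shut at -1), set as the call begins (left out, the last holds). The fingers move at their own pace and stop on an object; the grip force is fixed at half the most. Time passes only in rows, so rows that do not move let the fingers close, or fill a call up. It gives the time, the measured TCP pose, the force and the opening at its end, in the units of the state.
- telemetry.get_obs(): the state, without advancing time (a new reading comes with each control period).
- cams.camera(name): name is "scene" or "side" or "wrist"; returns a dict with "color" (480x640x3 uint8, red, green, blue), "fovy" (degrees; the focal length in pixels is half the picture's height over the tangent of half this angle, whatever the lens; pixels are square), "cx", "cy" (the principal point, pixels), "k1" (the pictures are not rectified: a ray, as slopes to the right and down, at radius r is drawn at 1 + k1 r^2 times it, then the intrinsics apply), "camera_from_world" (4x4, takes a point from world to camera coordinates). Camera axes: x right, y down, z forward; pixel columns grow to the right and rows downward; lengths in m; the calibration is good to about 2 mm. A picture is of the moment at which its call begins. There is no depth.
- workorder.job_done(): hands the job in, once; it reports no verdict.
The state is a dict: "clock": time; "joint_pos": joint angles; "joint_vel": joint speeds; "tau": joint torques, N m; "eef_pos": TCP position; "tool_rot": TCP orientation; "ft_force": force on the tool from outside, world axes, zero at the start; "ft_torque": the same for the moment, N m; "grip_width": finger opening in m.
Only numpy, scipy, OpenCV 4.12 (cv2) and the standard library are available. Lean on these libraries where they do the work, as an engineer would, in place of code of your own. Each camera call takes 0.05 s, during which the arm holds its last target. There are 200 camera calls.

## Working session

There is one attempt and no reset: what is moved stays moved. The work goes in short steps, Python scripts to look and compute and a tool call to move; the robot and the scene stay as the last step left them, time stands still between calls to the robot, and variables do not carry over. Pictures are saved under pics/ and viewed, about 8 in all and at most 12, crops included, and the job is handed in when it is done.

Besides the shell and the picture viewer there is one more tool, called after "Request:" as name(argument=value, ...), one argument or row to a line, values as JSON. apply_moves: Moves the arm, as the interface text tells. Its arguments: {"type":"object","properties":{"moves":{"type":"array"},"hand":{"type":"number"}},"required":["moves"]}

```bash
mkdir -p pics
cat > h.py <<'E'
import numpy as np, cv2
from workcell import telemetry, cams, workorder
def shot(n,f):
    c=cams.camera(n); cv2.imwrite(f,c["color"][:,:,::-1]); return c
def ray(c,u,v):
    f=240/np.tan(np.radians(c["fovy"])/2); d=np.array([(u-c["cx"])/f,(v-c["cy"])/f]); s=d.copy()
    for _ in range(20): s=d/(1+c["k1"]*(s@s))
    M=np.array(c["camera_from_world"]); R=M[:3,:3]
    return -R.T@M[:3,3], R.T@np.r_[s,1]
def onz(c,u,v,z):
    o,d=ray(c,u,v); return o+d*(z-o[2])/d[2]
E
python3 - <<'E'
from h import *
import pickle
C={n:shot(n,f"pics/{n}0.png") for n in("scene","side","wrist")}
pickle.dump(C,open("c0.pkl","wb"))
o=telemetry.get_obs();print(o["clock"],o["eef_pos"],o["tool_rot"],o["ft_force"],o["grip_width"])
E
```

```text
0.15 [ 4.99490894e-01 -2.92967930e-06  2.09110973e-01] [ 9.99999673e-01 -4.52507513e-06 -8.08068959e-04 -5.39489669e-06] [0.35344436 0.94734625 0.02430912] 0.08572462563533506
```

View pics/scene0.png

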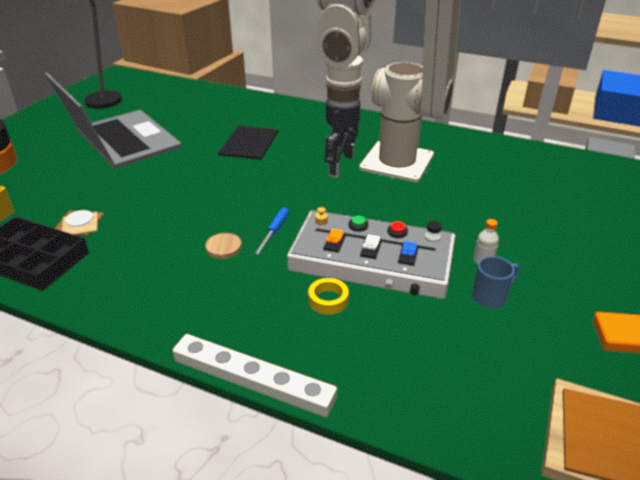

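View pics/wrist0.png

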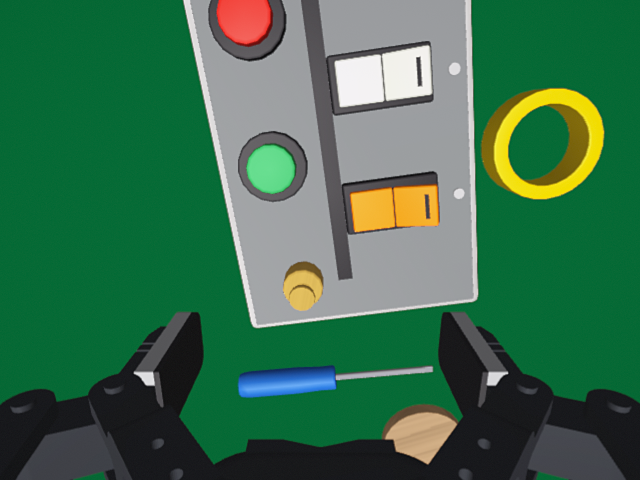

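Scene: the rocker order from the console's right is orange, white, blue, and the green button is on the right with red to its left. In the wrist picture the orange hinge is at about (393,207), the white hinge at (384,77) and green at (271,169). There is also a dark strip between the two rows, and I need its height.

Run:
```python
from h import *
import pickle
C=pickle.load(open("c0.pkl","rb")); w=C["wrist"]
H=cv2.cvtColor(w["color"],cv2.COLOR_RGB2HSV)
def cen(lo,hi,C_=H):
    m=cv2.inRange(C_,lo,hi); n,l,s,c=cv2.connectedComponentsWithStats(m); i=1+s[1:,4].argmax(); return c[i],s[i]
g,sg=cen((60,60,150),(85,200,255)); print("green",g,sg,onz(w,*g,.082))
o,so=cen((10,180,200),(22,255,255));print("orange",o,so)
ho=onz(w,393.5,207.5,.08);hw=onz(w,384.5,76.5,.08)
print("hinges",ho,hw,np.linalg.norm(ho-hw))
y=(hw-ho)[:2];y/=np.linalg.norm(y);x=np.array([y[1],-y[0]]);print("x",x,"yaw deg",np.degrees(np.arctan2(x[1],x[0])))
gr=onz(w,*g,.082)[:2]; print("green rel hinge in console axes",(gr-ho[:2])@x,(gr-ho[:2])@y)
s=C["scene"];Hs=cv2.cvtColor(s["color"],cv2.COLOR_RGB2HSV)
cr=s["color"][195:300,275:515];a=cv2.resize(cr,None,fx=3.2,fy=3.2,interpolation=2)
b=cv2.resize(C["side"]["color"],None,fx=.5,fy=.5)
cv2.imwrite("pics/m.png",a[:,:,::-1]);
```

```text
green [270.27877796 168.78723404] [ 246  145   49   49 1833] [0.46299141 0.03635849 0.082     ]
orange [372.56805469 209.55127408] [ 350  188   45   44 1609]
hinges [0.55254662 0.00780097 0.08      ] [0.54157782 0.09777436 0.08      ] 0.09063953421334686
x [0.99265061 0.12101557] yaw deg 6.950717896757209
green rel hinge in console axes -0.08544113112487822 0.03918521589681654
```

View pics/side0.png

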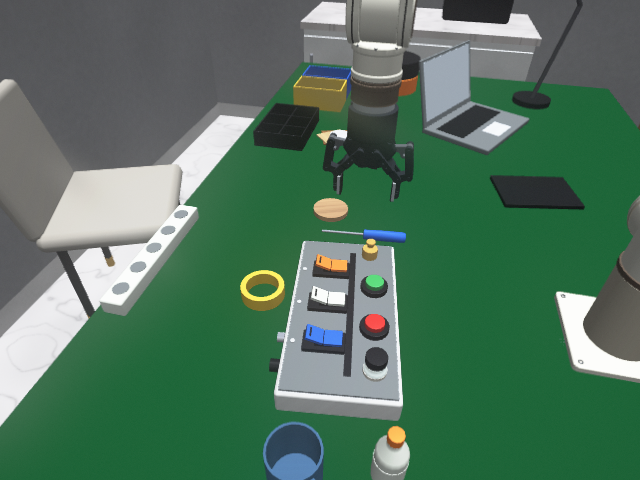

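View pics/m.png

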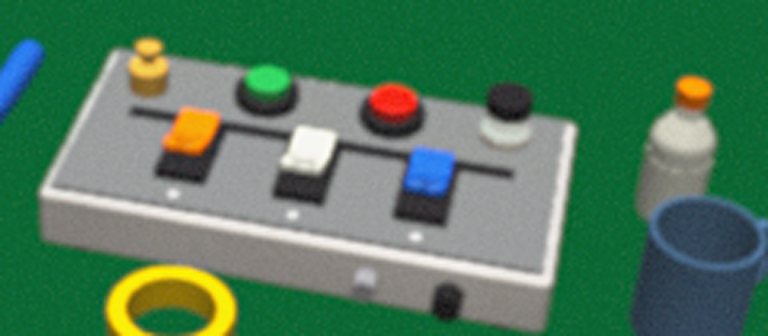

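Everything agrees. The strip is flat, the console yaw is about 7°, and green sits at (-85, +39) mm from the orange hinge against an expected (-85, +40). I'll close the gripper, align it with the console and go above the orange far half.

Request:
apply_moves(
  moves=[
    [[20, -3, 0, 0], [20, -3, 0, 0], [20, -3, 0, 0], [14, -1.4, 0, 0], [0, 0, 20, 0], [0, 0, 20, 0], [0, 0, 15, 0], [0, 0, 5, -7], [0, 0, 0, 0], [0, 0, 0, 0]],
  ],
  hand=-1,
)

```text
clock: 1.15
eef_pos: [0.5736, 0.0108, 0.1424]
tool_rot: [0.998, 0.061, -0.005, -0.0]
ft_force: [-0.4, 0.5, -0.0]
grip_width: 0.0001
```

```bash
cat >> h.py <<'E'
from scipy.spatial.transform import Rotation as Ro
ho=np.array([.5525,.0078]);X=np.array([.99265,.12102]);Y=np.array([-.12102,.99265])
T={"orange":ho+.021*X,"blue":ho+.021*X+.18*Y,"green":ho-.085*X+.0395*Y}
def rep(n=None):
    o=telemetry.get_obs();R=Ro.from_quat(o["tool_rot"]);p=o["eef_pos"]
    print(o["clock"],"tcp",np.round(p,4),"yaw tool x",np.round(np.degrees(np.arctan2(*R.as_matrix()[1::-1,0])),2),"F",np.round(o["ft_force"],2),"w",o["grip_width"])
    for k,t in T.items(): print(k,"tool shift mm to TCP z=.115",np.round(R.inv().apply(np.r_[t,.115]-p)*1000,1))
E
python3 - <<'E'
from h import *
rep(); c=shot("wrist","pics/w1.png")
E
```

```text
1.15 tcp [0.5736 0.0108 0.1424] yaw tool x 7.05 F [-0.39  0.53 -0.05] w 6.781666930068419e-05
orange tool shift mm to TCP z=.115 [-0.   0.5 27.4]
blue tool shift mm to TCP z=.115 [   0.3 -179.5   27.6]
green tool shift mm to TCP z=.115 [-106.   -39.2   28.5]
```

View pics/w1.png

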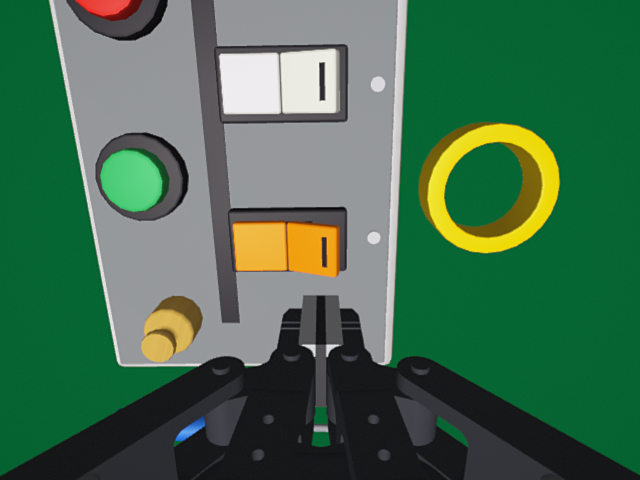

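The closed tips line up with the far half: the tip column is at about 320 and the black bar at 324. Descending gently.

Request:
apply_moves(
  moves=[
    [[0, 0.5, 10, 0], [0, 0, 10, 0], [0, 0, 5, 0], [0, 0, 3, 0], [0, 0, 3, 0], [0, 0, 3, 0], [0, 0, 3, 0], [0, 0, 3, 0], [0, 0, 2, 0], [0, 0, 0, 0]],
  ],
)

```text
clock: 2.2
eef_pos: [0.5743, 0.0103, 0.0984]
tool_rot: [0.998, 0.06, -0.003, -0.0]
ft_force: [-0.7, -0.1, 0.5]
grip_width: 0.0002
```

Request:
apply_moves(
  moves=[
    [[0, 0, 1, 0], [0, 0, 1, 0], [0, 0, 1, 0], [0, 0, 1, 0], [0, 0, 1, 0], [0, 0, 1, 0], [0, 0, 1, 0], [0, 0, 1, 0], [0, 0, 1, 0], [0, 0, 1, 0]],
  ],
)

```text
clock: 3.2
eef_pos: [0.5749, 0.0102, 0.0882]
tool_rot: [0.998, 0.06, -0.003, -0.0]
ft_force: [0.0, 0.5, 0.4]
grip_width: -0.0002
```

No force with the tips nominally at z = 71 mm, which is unexpected, so I'm looking.

Run:
```python
from h import *
rep(); w=shot("wrist","pics/w2.png"); c=shot("side","pics/s2.png")
a=cv2.resize(c["color"][200:400,250:430],None,fx=2.4,fy=2.4,interpolation=2)
m=np.hstack([cv2.resize(w["color"],(360,480))*0,a])[:, -432:]
b=cv2.resize(w["color"][150:400,150:400],(480,480))[:, :360]
b=cv2.resize(w["color"][150:450,180:410],(368,480))
cv2.imwrite("pics/c2.png",np.hstack([a,b])[:,:,::-1])
```

```text
3.2 tcp [0.5749 0.0102 0.0882] yaw tool x 6.85 F [0.04 0.52 0.43] w -0.00020306192033845991
orange tool shift mm to TCP z=.115 [ -1.6  -0.3 -26.8]
blue tool shift mm to TCP z=.115 [  -1.9 -180.3  -26.7]
green tool shift mm to TCP z=.115 [-107.7  -39.6  -26.2]
```

View pics/c2.png

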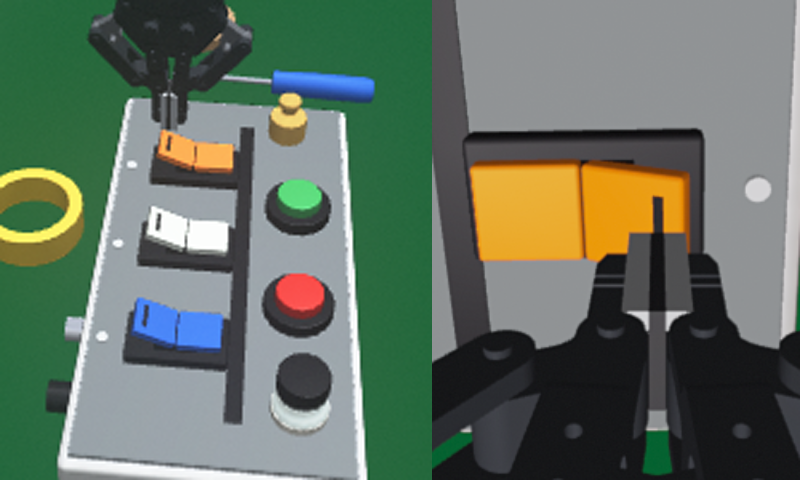

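The fingers are beside the orange rocker on its right (-y) side, so my y is off by a few cm. Cross-checking against the fixed cameras.

Run:
```python
from h import *
import pickle
C=pickle.load(open("c0.pkl","rb"))
w1=cams.camera("wrist"); C["wrist_now"]=w1
for n,c in C.items():
    H=cv2.cvtColor(c["color"],cv2.COLOR_RGB2HSV)
    M=np.array(c["camera_from_world"]);o=telemetry.get_obs()
    print(n,"fovy",c["fovy"],c["cx"],c["cy"],c["k1"],"cam at",np.round(-M[:3,:3].T@M[:3,3],4))
    for k,lo,hi,z in(("green",(55,120 if n in("scene","side") else 60,140),(85,255,255),.082),("red",(0,170,150),(5,255,255),.082),("blue",(105,150,150),(115,255,255),.083),("orange",(10,180,150),(22,255,255),.083)):
        m=cv2.inRange(H,lo,hi)
        b={"scene":(195,300,275,470),"side":(240,380,270,400)}.get(n)
        if b: mm=m*0;mm[b[0]:b[1],b[2]:b[3]]=m[b[0]:b[1],b[2]:b[3]];m=mm
        N,l,s,ce=cv2.connectedComponentsWithStats(m)
        if N<2: continue
        i=1+s[1:,4].argmax(); print("  ",k,np.round(ce[i],1),s[i][4],np.round(onz(c,*ce[i],z),4))
```

```text
scene fovy 46.427802105078776 320.32360436968474 238.44359202095626 -0.029551838588633153 cam at [1.5575 0.4083 0.8921]
   green [358.3 219.1] 102 [0.4605 0.0368 0.082 ]
   red [397.5 226.2] 103 [0.4499 0.1363 0.082 ]
   blue [408.8 248.1] 169 [0.5251 0.1873 0.083 ]
   orange [334.7 236. ] 158 [0.5512 0.0099 0.083 ]
side fovy 57.11853584251271 318.54660646318985 244.52363509903432 -0.012104012883705762 cam at [0.4375 0.6462 0.6646]
   green [374.4 280.6] 179 [0.4641 0.0399 0.082 ]
   red [374.6 321.1] 235 [0.4507 0.1383 0.082 ]
   blue [324.1 335.3] 501 [0.5282 0.1893 0.083 ]
   orange [316. 261.] 1 [0.5837 0.013  0.083 ]
wrist fovy 60.95762265304267 320.37587059196784 238.31033198963945 -0.0017072126342261116 cam at [0.4994 0.0768 0.3735]
   green [270.2 168.8] 1851 [0.463  0.0363 0.082 ]
   red [243.1  16.2] 1621 [0.4491 0.1336 0.082 ]
   blue [285.4 383.4] 1836 [ 0.4694 -0.1434  0.083 ]
   orange [393.7 207.2] 3316 [0.5521 0.0087 0.083 ]
wrist_now fovy 60.95762265304267 320.37587059196784 238.31033198963945 -0.0017072126342261116 cam at [0.5661 0.0865 0.2526]
   green [ 70.3 200.4] 4861 [0.4632 0.0367 0.082 ]
   orange [266.1 280.7] 6757 [0.5495 0.0103 0.083 ]
```

Run:
```python
from h import *
s=cams.camera("side");w=cams.camera("wrist")
def proj(c,p):
    M=np.array(c["camera_from_world"]);q=M[:3,:3]@p+M[:3,3];a=q[:2]/q[2];f=240/np.tan(np.radians(c["fovy"])/2)
    return np.round(a*(1+c["k1"]*(a@a))*f+[c["cx"],c["cy"]],1)
p=telemetry.get_obs()["eef_pos"]
for d in(0,-.017,.02,.04): print(d,"side",proj(s,p+[0,0,d]),"wrist",proj(w,p+[0,0,d]))
o1,d1=ray(s,320,253);o2,d2=ray(w,320.6,297)
t=np.linalg.lstsq(np.c_[d1,-d2],o2-o1,rcond=None)[0];a,b=o1+t[0]*d1,o2+t[1]*d2
print("tip",a,b)
cv2.imwrite("pics/c3.png",cv2.resize(s["color"][215:295,285:395],None,fx=7,fy=7,interpolation=2)[:,:,::-1])
```

```text
0 side [320.7 258.8] wrist [321.4 291.9]
-0.017 side [320.6 265.2] wrist [321.5 276.8]
0.02 side [320.8 251.1] wrist [321.2 313.5]
0.04 side [321.  243.1] wrist [320.9 341. ]
tip [0.57460171 0.01874379 0.11054171] [0.57364636 0.01845867 0.11062812]
```

View pics/c3.png

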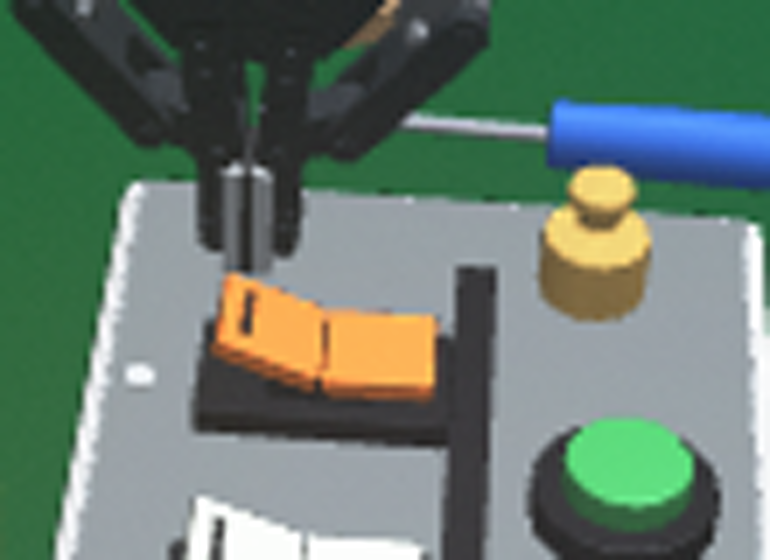

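All three cameras agree on the console. Triangulating the visible tip gives (0.574, 0.018, 0.110), so the closed tips are about 22 mm *above* the TCP height instead of 17 mm below. They are shorter than stated. That also explains the lack of force: the fingers are still above the rocker. I'll go on down slowly, watching the force.

Request:
apply_moves(
  moves=[
    [[-1.6, 0, 4, 0], [0, 0, 4, 0], [0, 0, 3, 0], [0, 0, 1, 0], [0, 0, 1, 0], [0, 0, 1, 0], [0, 0, 1, 0], [0, 0, 1, 0], [0, 0, 1, 0], [0, 0, 1, 0]],
  ],
)

```text
clock: 4.45
eef_pos: [0.5734, 0.0101, 0.0692]
tool_rot: [0.998, 0.06, -0.002, -0.0]
ft_force: [-1.4, -0.1, 3.5]
grip_width: 0.0001
```

Run:
```python
from h import *
rep(); s=cams.camera("side")
cv2.imwrite("pics/c4.png",cv2.resize(s["color"][215:295,285:395],None,fx=7,fy=7,interpolation=2)[:,:,::-1])
```

```text
4.45 tcp [0.5734 0.0101 0.0692] yaw tool x 6.86 F [-1.45 -0.11  3.52] w 7.549396162247868e-05
orange tool shift mm to TCP z=.115 [ -0.2  -0.3 -45.8]
blue tool shift mm to TCP z=.115 [  -0.5 -180.3  -45.7]
green tool shift mm to TCP z=.115 [-106.3  -39.6  -45.3]
```

View pics/c4.png

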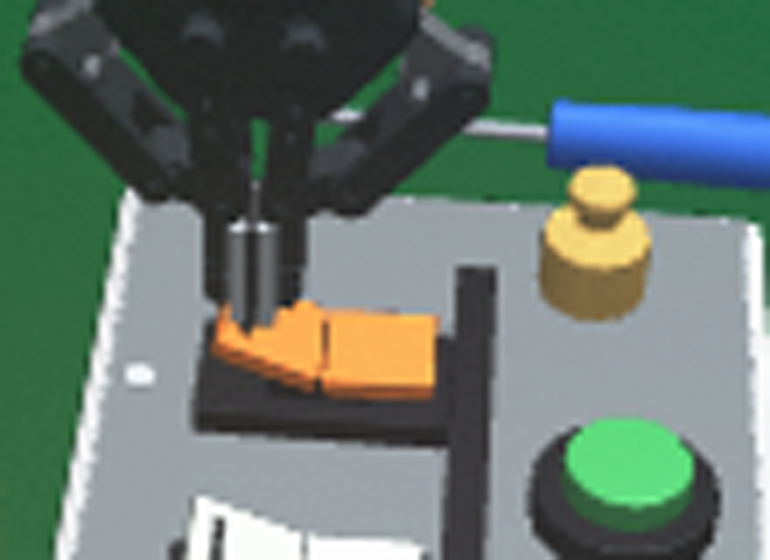

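The tips are now on the orange far half, with 3.5 N of contact force. Pressing on.

Request:
apply_moves(
  moves=[
    [[0, 0, 1, 0], [0, 0, 1, 0], [0, 0, 1, 0], [0, 0, 1, 0], [0, 0, 1, 0], [0, 0, 1, 0], [0, 0, 1, 0], [0, 0, 1, 0], [0, 0, 0, 0], [0, 0, 0, 0]],
  ],
)

```text
clock: 5.5
eef_pos: [0.5752, 0.0103, 0.0626]
tool_rot: [0.998, 0.06, 0.0, -0.0]
ft_force: [-0.4, 0.7, 4.6]
grip_width: 0.0
```

Request:
apply_moves(
  moves=[
    [[-1, 0, 1, 0], [0, 0, 1, 0], [0, 0, 1, 0], [0, 0, 1, 0], [0, 0, 1, 0], [0, 0, 1, 0], [0, 0, 1, 0], [0, 0, 1, 0], [0, 0, 1, 0], [0, 0, 1, 0]],
  ],
)

```text
clock: 6.5
eef_pos: [0.5756, 0.0104, 0.0585]
tool_rot: [0.998, 0.06, 0.003, -0.0]
ft_force: [-1.9, 0.3, 9.1]
grip_width: -0.0001
```

Request:
apply_moves(
  moves=[
    [[0, 0, 2, 0], [0, 0, 2, 0], [0, 0, 2, 0], [0, 0, 2, 0], [0, 0, 2, 0], [0, 0, 2, 0], [0, 0, 2, 0], [0, 0, 2, 0], [0, 0, 2, 0], [0, 0, 2, 0]],
  ],
)

```text
clock: 7.5
eef_pos: [0.5759, 0.0103, 0.0585]
tool_rot: [0.998, 0.06, 0.009, 0.0]
ft_force: [-3.5, 0.1, 14.8]
grip_width: -0.0002
```

The stop is reached: z stays at 58.5 mm while the force rises to 15 N. Rising and moving over to blue.

Request:
apply_moves(
  moves=[
    [[0, 0, -10, 0], [0, 0, -15, 0], [0, 0, -20, 0], [0, -30, 0, 0], [0, -40, 0, 0], [0, -40, 0, 0], [0, -40, 0, 0], [0, -25, 0, 0], [0, -5, 0, 0], [0, 0, 0, 0]],
  ],
)

```text
clock: 8.5
eef_pos: [0.5473, 0.1918, 0.0996]
tool_rot: [0.998, 0.057, 0.001, 0.002]
ft_force: [0.3, 0.3, -0.6]
grip_width: -0.0002
```

Run:
```python
from h import *
rep(); s=cams.camera("side"); w=cams.camera("wrist");R=Ro.from_quat(telemetry.get_obs()["tool_rot"]);print(np.round(R.as_matrix()[:,2],4))
cv2.imwrite("pics/c5.png",np.hstack([cv2.resize(s["color"][225:385,260:420],(400,400),interpolation=2),cv2.resize(w["color"],(400,300))[0:400] if 0 else cv2.copyMakeBorder(cv2.resize(w["color"],(400,300)),0,100,0,0,0)])[:,:,::-1])
```

```text
8.5 tcp [0.5473 0.1918 0.0996] yaw tool x 6.59 F [ 0.35  0.35 -0.61] w -0.00018457732558039658
orange tool shift mm to TCP z=.115 [  5.  183.3 -14.5]
blue tool shift mm to TCP z=.115 [  3.9   3.3 -15.3]
green tool shift mm to TCP z=.115 [-101.2  144.5  -14.9]
[ 0.0024 -0.0042 -1.    ]
```

View pics/c5.png

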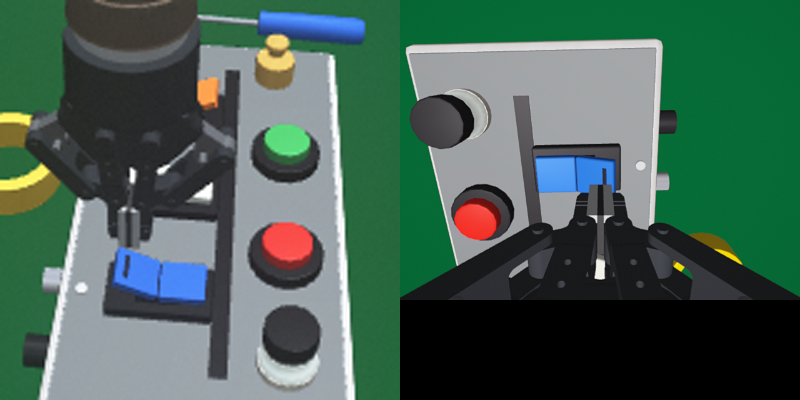

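The picture shows the tips just short of the blue far half and white still tilted up. Applying the small correction and descending.

Request:
apply_moves(
  moves=[
    [[4, 3.3, 0, 0], [0, 0, 10, 0], [0, 0, 10, 0], [0, 0, 5, 0], [0, 0, 2, 0], [0, 0, 2, 0], [0, 0, 1, 0], [0, 0, 1, 0], [0, 0, 1, 0], [0, 0, 1, 0]],
  ],
)

```text
clock: 9.6
eef_pos: [0.5547, 0.1824, 0.0658]
tool_rot: [0.999, 0.053, 0.003, 0.002]
ft_force: [-0.5, -0.6, 3.5]
grip_width: 0.0
```

Request:
apply_moves(
  moves=[
    [[0, 0, 1, 0], [0, 0, 1, 0], [0, 0, 1, 0], [0, 0, 1, 0], [0, 0, 1, 0], [0, 0, 1, 0], [0, 0, 1, 0], [0, 0, 1, 0], [0, 0, 1, 0], [0, 0, 1, 0]],
  ],
)

```text
clock: 10.6
eef_pos: [0.5557, 0.1826, 0.0585]
tool_rot: [0.999, 0.053, 0.004, 0.002]
ft_force: [-2.7, 0.1, 8.3]
grip_width: 0.0
```

Request:
apply_moves(
  moves=[
    [[-1, 0, 2, 0], [0, 0, 2, 0], [0, 0, 2, 0], [0, 0, 2, 0], [0, 0, 2, 0], [0, 0, 2, 0], [0, 0, 2, 0], [0, 0, 2, 0], [0, 0, 2, 0], [0, 0, 2, 0]],
  ],
)

```text
clock: 11.6
eef_pos: [0.5561, 0.1827, 0.0585]
tool_rot: [0.999, 0.053, 0.011, 0.0]
ft_force: [-3.2, -1.9, 14.4]
grip_width: 0.0001
```

Same stop for blue: 58.5 mm with the force rising to 14 N. Rising, then heading to green with a check on the way.

Request:
apply_moves(
  moves=[
    [[0, 0, -10, 0], [0, 0, -15, 0], [0, 0, -20, 0], [0, 0, -8, 0], [-20, 30, 0, 0], [-25, 40, 0, 0], [-30, 40, 0, 0], [-20, 25, 0, 0], [-5, 5, 0, 0], [0, 0, 0, 0]],
  ],
)

```text
clock: 12.6
eef_pos: [0.4642, 0.0297, 0.1069]
tool_rot: [0.998, 0.055, 0.006, 0.0]
ft_force: [0.9, 0.1, -0.9]
grip_width: -0.0002
```

Run:
```python
from h import *
rep(); s=cams.camera("side"); c=cams.camera("scene")
cv2.imwrite("pics/c6.png",np.hstack([cv2.resize(s["color"][225:385,260:420],(400,400),interpolation=2),cv2.resize(c["color"][180:300,290:410],(400,400),interpolation=2)])[:,:,::-1])
```

```text
12.6 tcp [0.4642 0.0297 0.1069] yaw tool x 6.26 F [ 0.89  0.1  -0.87] w -0.0002465966879519785
orange tool shift mm to TCP z=.115 [106.5  31.1  -6.8]
blue tool shift mm to TCP z=.115 [ 104.3 -148.9   -7. ]
green tool shift mm to TCP z=.115 [ 0.  -7.1 -8.1]
```

View pics/c6.png

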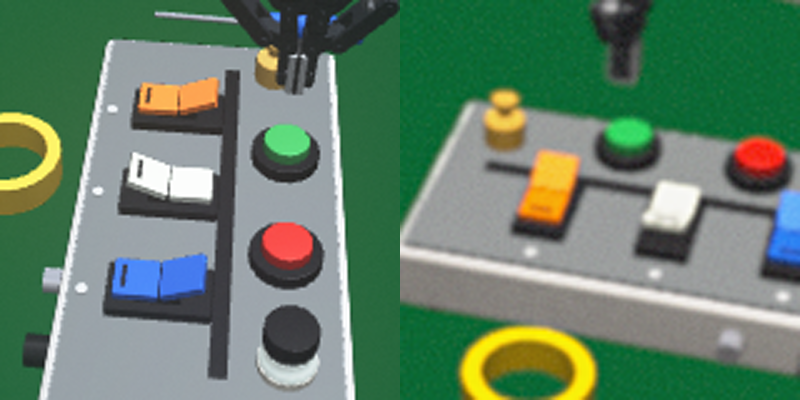

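Orange and blue are fully on, with far halves level and near halves up. White is still off and the bystanders haven't moved. Now pressing green.

Request:
apply_moves(
  moves=[
    [[0, -7, 0, 0], [0, 0, 15, 0], [0, 0, 12, 0], [0, 0, 10, 0], [0, 0, 3, 0], [0, 0, 1, 0], [0, 0, 1, 0], [0, 0, 0, 0], [0, 0, 0, 0], [0, 0, 0, 0]],
  ],
)

```text
clock: 13.7
eef_pos: [0.4717, 0.0467, 0.0645]
tool_rot: [0.998, 0.061, 0.01, -0.001]
ft_force: [0.3, 0.4, 0.4]
grip_width: 0.0005
```

Run:
```python
from h import *
rep()
```

```text
13.7 tcp [0.4717 0.0467 0.0645] yaw tool x 6.97 F [0.3  0.44 0.41] w 0.0004988166184903937
orange tool shift mm to TCP z=.115 [ 97.5  48.3 -48.6]
blue tool shift mm to TCP z=.115 [  97.5 -131.7  -48.4]
green tool shift mm to TCP z=.115 [ -8.5   8.8 -50.6]
```

Settling left it about 9 mm off centre. Correcting before pressing.

Request:
apply_moves(
  moves=[
    [[-4, 4, 0, 0], [-3.5, 4.5, 0, 0], [0, 0, 0, 0], [0, 0, 0, 0], [0, 0, 0, 0], [0, 0, 0, 0], [0, 0, 0, 0], [0, 0, 0, 0], [0, 0, 0, 0], [0, 0, 0, 0]],
  ],
)

```text
clock: 14.7
eef_pos: [0.4651, 0.0361, 0.0652]
tool_rot: [0.998, 0.06, 0.011, -0.001]
ft_force: [0.7, -0.1, 0.3]
grip_width: 0.0001
```

Request:
apply_moves(
  moves=[
    [[0, 0, 2, 0], [0, 0, 2, 0], [0, 0, 2, 0], [0, 0, 2, 0], [0, 0, 2, 0], [0, 0, 2, 0], [0, 0, 2, 0], [0, 0, 2, 0], [0, 0, 2, 0], [0, 0, 2, 0]],
  ],
)

```text
clock: 15.7
eef_pos: [0.4658, 0.0362, 0.0544]
tool_rot: [0.998, 0.06, 0.013, -0.001]
ft_force: [-7.6, -1.1, 18.8]
grip_width: 0.0001
```

Fully down: z = 54.4 mm against 54.5 expected, and 19 N. Holding a little longer, then releasing.

Request:
apply_moves(
  moves=[
    [[0, 0, 2, 0], [0, 0, 2, 0], [0, 0, 2, 0], [0, 0, 2, 0], [0, 0, 2, 0], [0, 0, 2, 0], [0, 0, -8, 0], [0, 0, -15, 0], [0, 0, -20, 0], [0, 0, -20, 0]],
  ],
)

```text
clock: 16.7
eef_pos: [0.4619, 0.0358, 0.1171]
tool_rot: [0.998, 0.06, 0.015, -0.001]
ft_force: [-0.1, 0.2, -0.1]
grip_width: -0.0001
```

Request:
apply_moves(
  moves=[
    [[0, 0, -20, 0], [0, 0, -20, 0], [0, 0, -10, 0], [0, 0, 0, 0], [0, 0, 0, 0], [0, 0, 0, 0], [0, 0, 0, 0], [0, 0, 0, 0], [0, 0, 0, 0], [0, 0, 0, 0]],
  ],
)

```text
clock: 17.7
eef_pos: [0.4592, 0.0355, 0.1659]
tool_rot: [0.998, 0.06, 0.013, -0.001]
ft_force: [-0.1, 1.0, -0.1]
grip_width: -0.0002
```

Run:
```python
from h import *
rep(); s=cams.camera("side"); c=cams.camera("scene")
cv2.imwrite("pics/c7.png",np.hstack([cv2.resize(s["color"][225:385,260:420],(400,400),interpolation=2),cv2.resize(c["color"][180:320,290:430],(400,400),interpolation=2)])[:,:,::-1])
```

```text
17.7 tcp [0.4592 0.0355 0.1659] yaw tool x 6.91 F [-0.14  0.96 -0.13] w -0.00016002475957219432
orange tool shift mm to TCP z=.115 [109.   38.8  53.6]
blue tool shift mm to TCP z=.115 [ 108.9 -141.2   53.8]
green tool shift mm to TCP z=.115 [ 3.  -0.7 51. ]
```

View pics/c7.png

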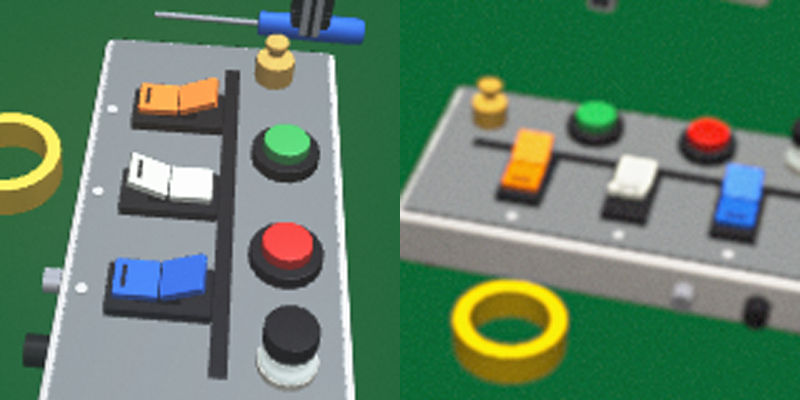

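```bash
python3 -c "
from workcell import workorder; print(workorder.job_done())"
```

```text
the job is handed in; nothing more can be done
None
```

The engraver has been started and the job handed in at about 18 s. I pressed the orange rocker fully on, then the blue one. Then I pressed the green button right down, held it for an estimated 1 s (timed from the move rows, not measured) and let go.

**Last checks**
- **Rockers:** both came to rest at the same hard stop (TCP height 58.5 mm) while the force rose to about 15 N. The last pictures show both fully over and the white rocker still off.
- **Start button:** it bottomed out at TCP height 54.4 mm against 54.5 mm expected, at about 19 N. It is back up in the last pictures.
- **Everything else:** I never went near the red button, and it looks up. The weight, jar, tape roll and screwdriver look unmoved in the last crops. Those crops leave out the mug, glue bottle and coaster, which the arm stayed away from. The arm ended clear, touching nothing.

**What disagreed**
- **Fingertip length:** the text puts the fingertips 17 mm ahead of the TCP. Seen in two cameras, and confirmed by contact, the closed tips were about 21.5 mm behind it. My first descent therefore stopped short in free air, and I worked from the measured value after that.
- **Position drift:** after the fast sideways moves the arm settled up to about 11 mm off target. I corrected it before pressing green. Blue was pressed about 6 mm off the centre of its far half but still on it.

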